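# Spin the vice's status sign to the tick

## Robot

A 6-joint arm with a two-finger parallel gripper is mounted at the origin on a cart in front of the work surface, level with it; the furniture and walls round the work are solid. World frame = base frame: x ahead of the robot, y to its left, z up, the work surface at z = 0. Lengths are in mm, angles in rad, forces in N, time in s.
With the tool pointing down it reaches from about 350 to 775 mm from the base axis. Payload 7.3 kg.
Tool frame: the origin (TCP) lies at the very end of the fingers, on their centre line; the grasp point (between the pads) lies 19 mm behind it; z points along the fingers, y is the line along which they close (so a half turn about z gives the same grasp; the last joint's range is limited). The gripper opens to 92 mm and grips with 3 to 60 N. Pads are 19 mm wide; open, the fingers measure 130 mm over their backs; the gripper's body (75 mm by 190 mm) begins 47 mm behind the grasp point.
Start: joints at [-1.379, 0.342, 1.524, -0, 1.275, -0.146], TCP at [174.014, -495.342, 226.741] pointing down, gripper open.
Joint ranges: [-2.53, 2.53], [-0.77, 2.02], [0.04, 2.7], [-1, 4.14], [0.28, 2.66], [-3.11, 3.11]. Speed limits (rad/s): [2.57, 2.57, 3.14, 3.14, 3.14, 3.14].

## Interface

Orientations are given as [roll, pitch, yaw] about the fixed x, y, z axes, in that order (R = Rz(yaw) Ry(pitch) Rx(roll)).
In Python, from plant import * gives the robot as it stands.
- The arm moves only by the tool arm_command, never from a script. Its arguments are lists of equal length, an entry for each row: "gripper": the finger opening in mm, from 0 to 91.8; "dp": the shift along the tool's x, y, z in units of 25 mm (1.0 is 25 mm), a list of three; "twist": the turn about the tool's z in units of 5 degrees (1.0 is 5 degrees). A call has exactly 5 rows; each row shifts and turns the commanded pose from where the row before left it, along the tool's axes as they then stand; what a row does not reach is not made up. A row lasts 1/8 s, in which the tool goes at most 62.5 mm and 10.7 degrees, less where a joint would pass 70% of its speed; a pose out of reach is approached as far as the arm can. A call is refused whole if a number of a shift passes 1 or a number of a turn 1, either way. A call with a gripper value outside its range is refused whole. The fingers move at their own pace and stop on an object; the grip force is fixed at half the most. Time passes only in rows, so rows that do not move let the fingers close, or fill a call up. It gives the time, the measured TCP pose, the force, the opening and the grip force at its end, in the units of the state.
- get_obs(): the state, without advancing time (a new reading comes with each control period).
- capture(name): name is "scene" or "top" or "wrist"; returns the picture (480x640x3 uint8, red, green, blue); there is no depth.
- get_calibration(name): a dict with "mtx" (3x3 intrinsics, pixels), "position" and "attitude" of the camera in the world; the wrist camera has in their place "mount" (4x4, takes a point from camera to tool coordinates, whose origin is the TCP and whose axes are the flange's). Camera axes: x right, y down, z forward; pixel columns grow to the right and rows downward; lengths in mm; the calibration is good to about 2 mm. A picture is of the moment at which its call begins: read the wrist's pose just before it. get_calibration takes no time and is no camera call.
- close_job(): hands the job in; it is judged then, once.
The state is a dict: "time": time; "joint_positions": joint angles; "dq": joint speeds; "tau": joint torques, N m; "tool_pos": TCP position; "tcp_rot": TCP orientation; "contact_force": force on the tool from outside, world axes, zero at the start; "moment": the same for the moment, N m; "grip_width": finger opening in mm; "finger_force": force on a finger pad.
Only numpy, scipy, OpenCV 4.12 (cv2) and the standard library are available. Lean on these libraries where they do the work, as an engineer would, in place of code of your own. Each camera call takes 0.05 s, during which the arm holds its last target. There are 200 camera calls.

## Task

Each of the two jobs on the desk has a little spin sign standing on the robot's side of it, showing its cross to the robot. The job at the small vice is done: spin the sign that stands in front of the vice half a turn on its post, all the way to its stop, so that its tick faces front in place of the cross. Leave the other sign turned as it is, and the vice where it stands.

Things in the scene. Friction and masses are not known exactly. Their poses are not given: they have to be found in the camera images.
- vice_sign (a joint): Turn of the board of the sign in front of the vice about its upright post. 0: cross to the front of its stand (within 0.3 rad of facing the robot's side); +3.14 or -3.14: half a turn, tick to the front. Positive is counterclockwise from above. Turns either way to hard stops at +3.14 and -3.14; 1 N at 45 mm from the post moves it; no spring, it stays where left. Starts within 0.3 of 0.
- vice_sign_top (a point): Centre of that board's top edge, on the turning axis, 135 mm up; turns with the board. z up, y along the width, -x out of the cross face, +x out of the tick face. Upright aluminium board 110 wide x 70 high x 8 mm thick, lower edge 65 mm up, raised black marks, on a 10 mm post and a fixed round dark foot (80 mm across). Nothing stands above its top edge; loose things near it are under 70 mm high.
- mini_vice: Small blue drill-press vice, 175 x 64 x 46 mm, lying crosswise about 150 mm behind its sign (on the side away from the robot); origin at the centre of its underside, x along its length, z up. Loose, 0.85 kg.
- other_sign_corner (a point): Top corner of the board of the other, identical sign, which stands in front of a tape mechanism (open assembly of board and motor, 123 x 122 x 69 mm). The point is 135 mm up, at the board's -y end, 55 mm from its turning axis; axes as for the first board. It turns just as easily and is to be left as it is.
Not all that is in view belongs to the job. Leave any green look-alike of the part that bears vice_sign alone.

How it is judged (in metres and radians):
At the end, for the whole second after the job is handed in: The board of the sign in front of the vice is turned half a turn, within 0.25 rad (14 degrees) of either stop, and at rest; the other sign's corner is within 15 mm, and the vice within 30 mm, of where it began ((value of joint vice_sign above 2.89 rad or value of joint vice_sign below -2.89 rad) and velocity of joint vice_sign between -0.05 and 0.05 rad/s and distance of other_sign_corner from where it was at the start of the episode below 0.015 m and distance of mini_vice from where it was at the start of the episode below 0.03 m); the robot touches nothing.
It fails at once if the other sign was turned (its corner moved more than 15 mm) (distance of other_sign_corner from where it was at the start of the episode above 0.015 m).
It fails at once if the vice was shoved more than 30 mm (distance of mini_vice from where it was at the start of the episode above 0.03 m).
It also fails if it takes over 40 s, if anything falls off the work surface, if the arm or the gripper's body presses on something with over 40 N, if the wrist force passes 120 N, or if a joint passes its speed limit or range.

## Working session

There is one attempt and no reset: what is moved stays moved. The work goes in short steps, Python scripts to look and compute and a tool call to move; the robot and the scene stay as the last step left them, time stands still between calls to the robot, and variables do not carry over. Pictures are saved under pics/ and viewed, at most 10 in all, crops included, and the job is handed in when it is done.

Besides the shell and the picture viewer there is one more tool, called after "Call:" as name(argument=value, ...) on one line, values as JSON. arm_command: Moves the arm, as the interface text tells. Its arguments: {"type":"object","properties":{"gripper":{"type":"array"},"dp":{"type":"array"},"twist":{"type":"array"}},"required":["gripper","dp","twist"]}

```bash
mkdir -p pics; python3 - <<'E'
from plant import *
import cv2
o=get_obs();print(o['time'],o['tool_pos'],o['tcp_rot'])
for n in("scene","top"):
    cv2.imwrite(f'pics/{n}0.png',capture(n)[:,:,::-1]);c=get_calibration(n);print(n,c)
E
```

```text
0.0 [ 173.93081264 -494.92772003  226.04869907] [-3.14007134e+00 -2.29590874e-04  3.37802422e-01]
scene {'mtx': array([[521.25542676,   0.        , 321.29173938],
       [  0.        , 521.25542676, 240.99549617],
       [  0.        ,   0.        ,   1.        ]]), 'position': array([-220.47909203,  863.37915338,  603.04520418]), 'attitude': array([-1.99170023, -0.01203612, -2.36589111])}
top {'mtx': array([[516.09923006,   0.        , 318.07663289],
       [  0.        , 516.09923006, 245.45497272],
       [  0.        ,   0.        ,   1.        ]]), 'position': array([ 432.23685901,   62.39944239, 1420.15335255]), 'attitude': array([-3.0259869 , -0.00783543, -1.54811699])}
```

View pics/scene0.png

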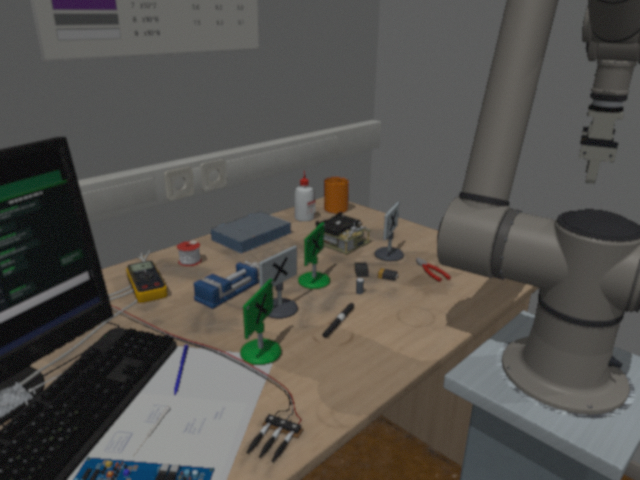

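View pics/top0.png

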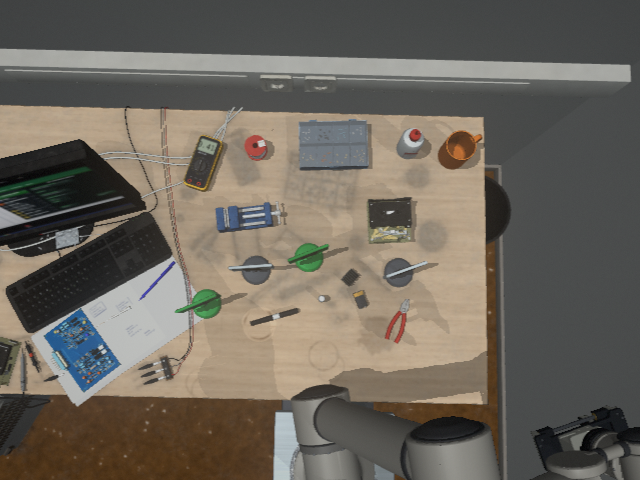

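The top view shows the grey sign before the vice at about (250,267), with green look-alikes at (308,256) and (207,303). The other grey sign is at (403,270), before the tape mechanism. The vice is at (248,216). I choose the grey sign at (250,267) and will check it in a close crop.

```bash
cat > h.py <<'E'
from plant import *
import cv2,numpy as np
from scipy.spatial.transform import Rotation as R
def cast(n,px,z):
    c=get_calibration(n);d=R.from_euler('xyz',c['attitude']).as_matrix()@np.linalg.inv(c['mtx'])@[px[0],px[1],1]
    p=np.array(c['position']);return p+d*(z-p[2])/d[2]
def proj(n,P):
    c=get_calibration(n);q=c['mtx']@R.from_euler('xyz',c['attitude']).as_matrix().T@(np.array(P)-c['position']);return q[:2]/q[2]
E
python3 - <<'E'
from h import *
im=cv2.imread('pics/top0.png')
a=cv2.resize(im[225:325,170:330],None,fx=5,fy=5,interpolation=cv2.INTER_CUBIC)
b=cv2.imread('pics/scene0.png')[235:325,230:350]
cv2.imwrite('pics/crop.png',a)
hsv=cv2.cvtColor(im,cv2.COLOR_BGR2HSV)
for nm,x0,x1,y0,y1 in(('vice',222,290,245,290),('other',375,435,245,290)):
    h=hsv[y0:y1,x0:x1]
    m=((h[...,1]<50)&(h[...,2]>130)).astype(np.uint8)
    n,l,s,c=cv2.connectedComponentsWithStats(m)
    for i in range(1,n):
        if s[i,4]>15:
            pts=np.argwhere(l==i)[:,::-1]+[x0,y0];r=cv2.minAreaRect(pts.astype(np.float32));print(nm,s[i,4],r)
            bx=cv2.boxPoints(r);print(np.round([cast('top',p,135)[:2] for p in bx]))
for nm,px in(('viceg',(248,217)),('g1',(308,258)),('g2',(207,304)),('foot',(257,271)),('ofoot',(399,273))):print(nm,cast('top',px,10).round())
E
```

```text
vice 122 ((250.0015869140625, 266.0399475097656), (3.1974434852600098, 44.12472152709961), 87.70938873291016)
[[527. 279.]
 [533. 170.]
 [526. 169.]
 [519. 279.]]
other 129 ((406.5106201171875, 268.53082275390625), (3.488101005554199, 43.6501579284668), 70.97439575195312)
[[ 514. -114.]
 [ 552. -217.]
 [ 544. -219.]
 [ 506. -116.]]
viceg [671. 251.  10.]
g1 [561.  82.  10.]
g2 [429. 352.  10.]
foot [522. 220.  10.]
ofoot [ 526. -168.   10.]
```

View pics/crop.png

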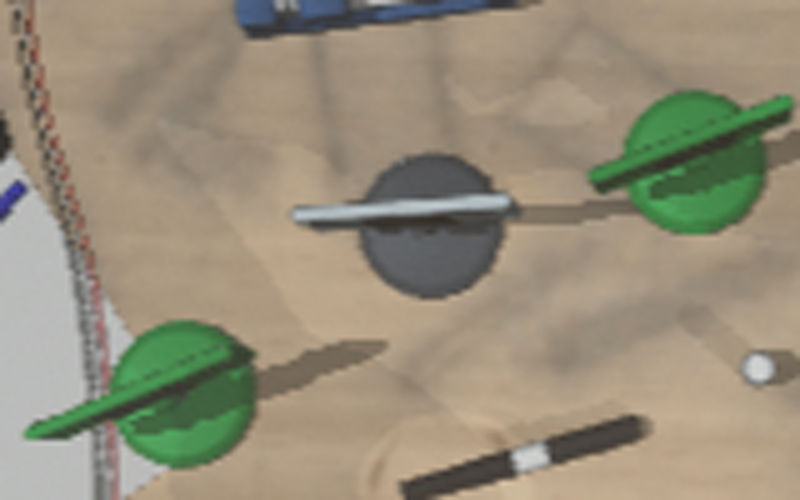

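The crop shows the grey aluminium sign on its dark foot, with its board from about (295,215) to (512,203) in crop pixels. It is clearly separate from both green signs. By ray cast the board is 110 mm long, which matches the description, with its axis near (526,224) and turned about 0.06 rad. The plan is to turn the tool to yaw 1.63, travel high, pinch the top edge at the axis and twist counterclockwise.

Call:
arm_command(gripper=[60,60,60,60,60], dp=[[0,0,0],[0,0,0],[0,0,0],[0,0,0],[0,0,0]], twist=[-1,-1,-1,-1,-1])

```text
time: 0.72
tool_pos: [174.0, -495.1, 226.3]
tcp_rot: [-3.141, -0.001, 0.777]
contact_force: [-0.5, -0.0, -1.1]
grip_width: 60.3
finger_force: 0.0
```

Call:
arm_command(gripper=[60,60,60,60,60], dp=[[0,0,0],[0,0,0],[0,0,0],[0,0,0],[0,0,0]], twist=[-1,-1,-1,-1,-1])

```text
time: 1.35
tool_pos: [174.0, -495.1, 226.3]
tcp_rot: [-3.141, -0.001, 1.213]
contact_force: [0.0, 0.7, 0.4]
grip_width: 60.0
finger_force: 0.0
```

Call:
arm_command(gripper=[60,60,60,60,60], dp=[[0,0,0],[0,0,0],[0,0,0],[0,0,0],[0,0,0]], twist=[-1,-1,-1,-1,-0.8])

```text
time: 1.98
tool_pos: [174.0, -495.1, 226.3]
tcp_rot: [-3.141, -0.001, 1.632]
contact_force: [0.6, 0.3, 0.1]
grip_width: 60.1
finger_force: 0.0
```

Call:
arm_command(gripper=[60,60,60,60,60], dp=[[1,1,0],[1,1,0],[1,1,0],[1,1,0],[1,1,0]], twist=[0,0,0,0,0])

```text
time: 2.6
tool_pos: [292.1, -362.2, 226.4]
tcp_rot: [-3.141, -0.001, 1.629]
contact_force: [0.6, 0.3, -0.2]
grip_width: 60.1
finger_force: 0.0
```

Call:
arm_command(gripper=[60,60,60,60,60], dp=[[1,0.5,0],[1,0.5,0],[1,0.5,0],[1,0.5,0],[1,0.5,0]], twist=[0,0,0,0,0])

```text
time: 3.22
tool_pos: [346.7, -233.8, 226.5]
tcp_rot: [-3.141, -0.0, 1.629]
contact_force: [0.3, 0.1, 0.2]
grip_width: 60.0
finger_force: 0.0
```

Call:
arm_command(gripper=[60,60,60,60,60], dp=[[1,0.5,0],[1,0.5,0],[1,0.5,0],[1,0.5,0],[1,0.5,0]], twist=[0,0,0,0,0])

```text
time: 3.85
tool_pos: [401.7, -105.4, 226.5]
tcp_rot: [-3.141, -0.0, 1.629]
contact_force: [0.6, 0.2, 0.4]
grip_width: 60.0
finger_force: 0.0
```

Call:
arm_command(gripper=[60,60,60,60,60], dp=[[1,0.5,0],[1,0.5,0],[1,0.5,0],[1,0.5,0],[1,0.5,0]], twist=[0,0,0,0,0])

```text
time: 4.47
tool_pos: [456.8, 23.0, 226.4]
tcp_rot: [-3.141, -0.0, 1.629]
contact_force: [0.6, -0.1, 0.4]
grip_width: 60.1
finger_force: 0.0
```

Call:
arm_command(gripper=[60,60,60,60,60], dp=[[1,0.5,0],[1,0.5,0],[1,0.5,0],[1,0,0],[0,0,0]], twist=[0,0,0,0,0])

```text
time: 5.1
tool_pos: [487.9, 125.2, 226.2]
tcp_rot: [-3.141, 0.0, 1.632]
contact_force: [-0.1, -0.1, 0.2]
grip_width: 59.6
finger_force: 0.0
```

Call:
arm_command(gripper=[60,60,60,60,60], dp=[[0.96,0.44,0],[0.96,0.44,0],[0.96,0.44,0],[0.96,0.44,0],[0,0,0]], twist=[0,0,0,0,0])

```text
time: 5.72
tool_pos: [526.8, 222.7, 226.1]
tcp_rot: [-3.141, 0.0, 1.631]
contact_force: [0.4, -0.7, -0.1]
grip_width: 60.2
finger_force: 0.0
```

```bash
python3 - <<'E'
from h import *
o=get_obs();print(o['time'],o['tool_pos'],o['tcp_rot'],o['joint_positions'])
im=capture('wrist');cv2.imwrite('pics/w1.png',im[:,:,::-1]);c=get_calibration('wrist')
M=np.array(c['mount']);Rt=R.from_euler('xyz',o['tcp_rot']).as_matrix()
for P in([526,224,135],[530,169,135],[523,279,135],o['tool_pos']):
    t=Rt.T@(np.array(P)-o['tool_pos']);q=c['mtx']@(M[:3,:3].T@(t-M[:3,3]));print(P,q[:2]/q[2])
print(M)
E
```

```text
5.725 [526.83669827 222.68121718 226.14404435] [-3.14100563e+00  4.17811104e-04  1.63054703e+00] [ 2.66087459e-01  4.29407152e-01  1.39124759e+00 -2.97882734e-04
  1.32159810e+00  2.06410437e-01]
[526, 224, 135] [322.57783348 244.79580794]
[530, 169, 135] [323.42356504 314.70426139]
[523, 279, 135] [323.11159453 166.1165293 ]
[526.83669827 222.68121718 226.14404435] [323.93793737 301.97363199]
[[ 1.22140319e-03 -9.59906112e-01 -2.80319041e-01  7.48413814e+01]
 [ 9.99999007e-01  1.36934585e-03 -3.31912793e-04 -6.41761628e-01]
 [ 7.02458835e-04 -2.80318358e-01  9.59906831e-01 -1.57897340e+02]
 [ 0.00000000e+00  0.00000000e+00  0.00000000e+00  1.00000000e+00]]
```

View pics/w1.png

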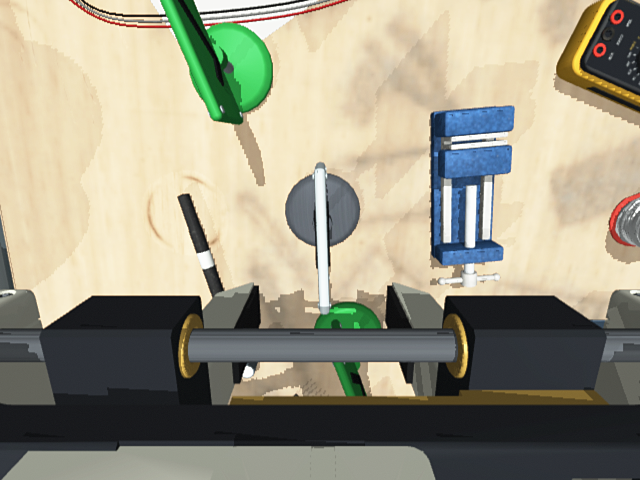

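The wrist view shows the board's top edge from (320,165) to (324,312), within a few pixels of the prediction. It is centred between the fingers, so I descend and pinch.

Call:
arm_command(gripper=[60,60,60,60,60], dp=[[0.05,0,0.9],[0,0,0.9],[0,0,0.9],[0,0,0.9],[0,0,0.9]], twist=[0,0,0,0,0])

```text
time: 6.4
tool_pos: [526.3, 222.1, 113.7]
tcp_rot: [-3.141, 0.001, 1.628]
contact_force: [-0.3, 0.4, -0.5]
grip_width: 60.0
finger_force: 0.0
```

Call:
arm_command(gripper=[30,20,14,8,4], dp=[[0,0,0],[0,0,0],[0,0,0],[0,0,0],[0,0,0]], twist=[0,0,0,0,0])

```text
time: 7.02
tool_pos: [526.6, 223.8, 114.5]
tcp_rot: [3.141, 0.0, 1.63]
contact_force: [0.2, 0.4, -0.2]
grip_width: 14.5
finger_force: 0.0
```

Call:
arm_command(gripper=[4,4,4,4,4], dp=[[0,0,0],[0,0,0],[0,0,0],[0,0,0],[0,0,0]], twist=[0,0,0,0,0])

```text
time: 7.65
tool_pos: [526.2, 223.8, 114.3]
tcp_rot: [-3.141, 0.0, 1.629]
contact_force: [-4.8, -0.5, 5.6]
grip_width: 7.6
finger_force: 30.0
```

Gripped at 7.6 mm, which fits the 8 mm board. Now twisting counterclockwise.

Call:
arm_command(gripper=[4,4,4,4,4], dp=[[0,0,0],[0,0,0],[0,0,0],[0,0,0],[0,0,0]], twist=[-1,-1,-1,-1,-1])

```text
time: 8.28
tool_pos: [526.3, 223.8, 114.4]
tcp_rot: [-3.141, -0.0, 2.069]
contact_force: [-4.3, 0.6, 5.1]
grip_width: 7.7
finger_force: 30.0
```

Call:
arm_command(gripper=[4,4,4,4,4], dp=[[0,0,0],[0,0,0],[0,0,0],[0,0,0],[0,0,0]], twist=[-1,-1,-1,-1,-1])

```text
time: 8.9
tool_pos: [526.3, 223.9, 114.3]
tcp_rot: [-3.141, -0.0, 2.505]
contact_force: [-3.2, -0.1, 5.5]
grip_width: 7.7
finger_force: 30.0
```

Call:
arm_command(gripper=[4,4,4,4,4], dp=[[0,0,0],[0,0,0],[0,0,0],[0,0,0],[0,0,0]], twist=[-1,-1,-1,-1,-1])

```text
time: 9.52
tool_pos: [526.3, 223.9, 114.4]
tcp_rot: [3.142, -0.0, 2.941]
contact_force: [-4.3, 0.9, 4.2]
grip_width: 7.4
finger_force: 30.0
```

Call:
arm_command(gripper=[4,4,4,4,4], dp=[[0,0,0],[0,0,0],[0,0,0],[0,0,0],[0,0,0]], twist=[-1,-1,-1,-1,-1])

```text
time: 10.15
tool_pos: [526.3, 224.0, 114.3]
tcp_rot: [3.141, -0.0, -2.906]
contact_force: [-4.6, 0.7, 4.9]
grip_width: 7.9
finger_force: 30.0
```

Call:
arm_command(gripper=[4,4,4,4,4], dp=[[0,0,0],[0,0,0],[0,0,0],[0,0,0],[0,0,0]], twist=[-1,-1,-1,-1,-1])

```text
time: 10.78
tool_pos: [526.3, 224.0, 114.4]
tcp_rot: [3.141, -0.0, -2.469]
contact_force: [-4.2, -0.5, 5.6]
grip_width: 8.1
finger_force: 30.0
```

Call:
arm_command(gripper=[4,4,4,4,4], dp=[[0,0,0],[0,0,0],[0,0,0],[0,0,0],[0,0,0]], twist=[-1,-1,-1,-1,-1])

```text
time: 11.4
tool_pos: [526.3, 224.0, 114.4]
tcp_rot: [3.141, 0.0, -2.033]
contact_force: [-4.1, 1.1, 4.7]
grip_width: 7.8
finger_force: 30.0
```

```bash
python3 -c "
from plant import *
o=get_obs();print(o['time'],o['joint_positions'],o['moment'],o['tcp_rot'])"
```

```text
11.4 [ 2.68268984e-01  5.35406205e-01  1.54516101e+00  4.35934471e-04
  1.06131147e+00 -2.41140220e+00] [ 0.26774182  0.60989677 -0.08206821] [ 3.14112571e+00  9.26847268e-05 -2.03293049e+00]
```

Call:
arm_command(gripper=[4,4,4,4,4], dp=[[0,0,0],[0,0,0],[0,0,0],[0,0,0],[0,0,0]], twist=[-0.7,-0.7,-0.7,-0.7,-0.7])

```text
time: 12.02
tool_pos: [526.2, 224.0, 114.3]
tcp_rot: [3.141, 0.0, -1.728]
contact_force: [-4.1, 1.6, 5.4]
grip_width: 7.9
finger_force: 30.0
```

```bash
python3 -c "
from plant import *
o=get_obs();print(o['time'],o['joint_positions'],o['moment'],o['tcp_rot'],o['contact_force'])"
```

```text
12.025 [ 2.68266515e-01  5.35434005e-01  1.54522414e+00  4.64459287e-04
  1.06139729e+00 -2.71595538e+00] [ 0.30657592  0.59452398 -0.08682621] [ 3.14100374e+00  1.78113284e-04 -1.72839373e+00] [-4.14107112  1.59608592  5.42299022]
```

Call:
arm_command(gripper=[4,4,4,4,4], dp=[[0,0,0],[0,0,0],[0,0,0],[0,0,0],[0,0,0]], twist=[-0.5,-0.5,-0.4,-0.4,-0.4])

```text
time: 12.65
tool_pos: [526.2, 224.0, 114.3]
tcp_rot: [3.141, 0.0, -1.537]
contact_force: [-3.5, 0.8, 5.6]
grip_width: 8.1
finger_force: 30.0
```

```bash
python3 -c "
from plant import *
o=get_obs();print(o['time'],o['joint_positions'],o['moment'],o['tcp_rot'],o['contact_force'])"
```

```text
12.65 [ 2.68316606e-01  5.35381467e-01  1.54526760e+00  4.71582040e-04
  1.06139583e+00 -2.90710843e+00] [ 0.26726789  0.68386637 -0.06044118] [ 3.14105711e+00  2.95255009e-04 -1.53719409e+00] [-3.51097087  0.79770505  5.60081731]
```

Call:
arm_command(gripper=[4,4,4,4,4], dp=[[0,0,0],[0,0,0],[0,0,0],[0,0,0],[0,0,0]], twist=[-0.4,-0.4,-0.4,-0.4,-0.4])

```text
time: 13.28
tool_pos: [526.2, 224.2, 114.3]
tcp_rot: [3.141, 0.001, -1.364]
contact_force: [-3.8, 0.3, 4.5]
grip_width: 8.5
finger_force: 31.7
```

```bash
python3 -c "
from plant import *
o=get_obs();print(o['time'],o['joint_positions'],o['moment'],o['tcp_rot'],o['contact_force'])"
```

```text
13.275 [ 2.68144809e-01  5.35399675e-01  1.54523334e+00  1.22646294e-03
  1.06136547e+00 -3.08065645e+00] [ 0.24814289  0.75496625 -0.66922951] [ 3.14112207e+00  1.04376565e-03 -1.36418631e+00] [-3.75261675  0.33240502  4.46086724]
```

The moment about z jumped to -0.67 N m, so the stop is reached after about 3.2 rad. Now I release and rise.

Call:
arm_command(gripper=[15,30,40,50,60], dp=[[0,0,0],[0,0,0],[0,0,0],[0,0,0],[0,0,0]], twist=[0,0,0,0,0])

```text
time: 13.9
tool_pos: [526.6, 223.7, 114.1]
tcp_rot: [-3.142, -0.0, -1.364]
contact_force: [0.2, -0.3, 0.0]
grip_width: 50.8
finger_force: 0.0
```

Call:
arm_command(gripper=[60,60,60,60,60], dp=[[0,0,0],[0,0,-1],[0,0,-1],[0,0,-1],[0,0,-1]], twist=[0,0,0,0,0])

```text
time: 14.52
tool_pos: [526.4, 223.7, 215.0]
tcp_rot: [-3.142, -0.0, -1.364]
contact_force: [0.1, 0.1, -0.7]
grip_width: 59.8
finger_force: 0.0
```

Call:
arm_command(gripper=[60,60,60,60,60], dp=[[-1,0,-0.5],[-1,0,0],[0,0,0],[0,0,0],[0,0,0]], twist=[0,0,0,0,0])

```text
time: 15.15
tool_pos: [516.4, 271.9, 226.5]
tcp_rot: [3.141, -0.0, -1.365]
contact_force: [-0.2, -0.1, 0.0]
grip_width: 60.2
finger_force: 0.0
```

```bash
python3 - <<'E'
from h import *
o=get_obs();print(o['time'],o['tool_pos'],o['contact_force'])
s=capture('scene')[:,:,::-1];t=capture('top')[:,:,::-1]
a=cv2.resize(s[190:330,180:420],(720,420),interpolation=cv2.INTER_CUBIC)
cv2.imwrite('pics/s2.png',a);cv2.imwrite('pics/t2.png',t)
E
```

```text
15.15 [516.4371002  271.87679423 226.476865  ] [-0.15620945 -0.14910341  0.01128638]
```

View pics/s2.png

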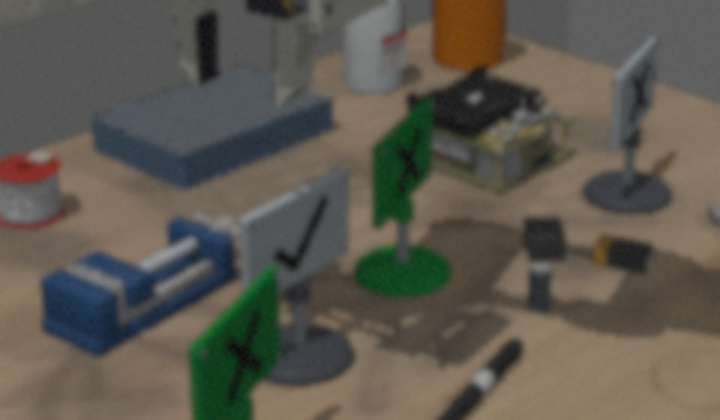

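View pics/t2.png

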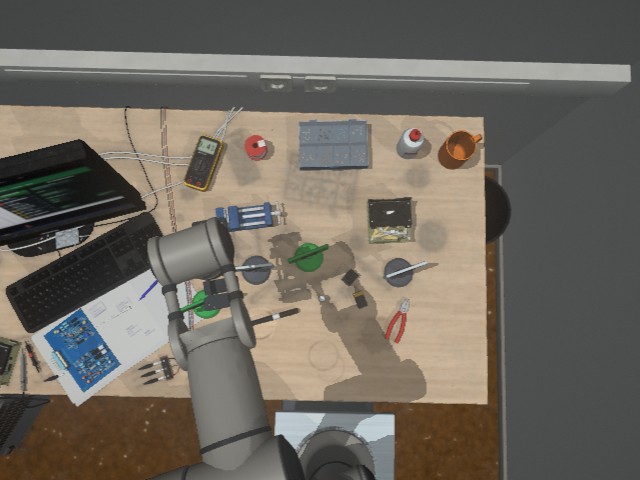

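The tick now faces front, on the board at about (295,230) in the crop. The other sign (405,270) and the vice (250,216) have not moved, and the arm is clear, so I hand in.

```bash
python3 -c "
from plant import *
print(close_job())"
```

```text
the job is handed in; nothing more can be done
None
```

The sign in front of the vice was turned half a turn to its stop with its tick facing front, the other sign and the vice look unmoved in the last pictures, and the job was handed in about 15 s in; no verdict came back.

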